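# Tap a cold plate true on a leak-test clamp and latch the lid

### The job

A machined metal block lies skewed on the flat platen of the open leak-test clamp. Without lifting it, nudge it gently with small taps on its sides, working from opposite sides as needed, until it sits centred and square inside the four corner marks (each edge within a few millimetres). Then swing the lid over and press it down against its rubber gasket until the latch catches, leaving the block centred, and leave the things standing round the clamp where they are.

Things in the scene. Friction and masses are not known exactly. Their poses are not given: they have to be found in the camera images.
- block_center (a point): Centre of the loose block: a plain aluminium box, 90 mm along its x, 110 mm along its y, 30 mm high, about 0.5 kg, too wide to grasp. It lies flat on the platen, slides when pushed low on a side and stays where it is left. It starts up to 18 mm off centre in x and 12 mm in y and turned 0.2 to 0.42 rad anticlockwise (from above) from the marks.
- block: The same block: centre of its underside.
- clamp_mark (a point): Centre of the four corner marks, on the upper surface of the platen, 12 mm above the worktop. Axes of the clamp: y points to the lid's hinge, z up. The block is right when its centre is straight above this point and its x and y lie along these. The marks are thin dark L shapes 3 mm outside the corners of a centred block.
- clamp: The clamp's fixed platen, centre of its underside, axes as the mark's: a plate 180 mm (x), from y = -155 to +135 mm, 12 thick, fixed to the worktop. Two hinge cheeks, 14 mm wide, stand at x = +-64, y = 102 to 126 mm, up to 60 mm over the worktop, with a free gap between them.
- clamp_catch (a point): Inner tip of the sprung catch, 124 mm from the mark towards -y of the clamp. The catch stands on a fixed post 50 mm wide (x), from y = -128 to -154 mm, and its top is 69 mm over the worktop. The lid's tongue pushes it aside on the way down and snaps under its nose.
- catch (a joint): How far the sprung catch is pushed outwards by the lid's tongue (m): 0 at rest and when it has snapped over the tongue, up to 0.007 while the tongue passes.
- clamp_hinge (a point): Middle of the lid's hinge axis, which is parallel to the clamp's x: 112 mm from the mark towards +y and 50 mm over the worktop.
- lid (a joint): Angle of the lid (rad): 0 fully down, grows as it opens, starts at 2.3 to 2.55, leaning back beyond the hinge. The hinge is stiff: the lid stays at any angle and needs 0.1 to 0.4 N m to turn. To latch it must be pressed fully down, with some 10 to 15 N at 180 mm from the hinge; latched it then stays at about 0.013. Let go too early, it springs back up to about 0.1.
- lid_edge (a point): End of the tongue (30 mm wide) in the middle of the lid's free edge, 242 mm from the hinge axis. The lid is a flat plate, 110 mm wide, 8 thick, 232 long; when it is shut its underside is level with the hinge axis and its outer face is 58 mm over the worktop.
- gasket_center (a point): Centre of the lid's rubber gasket pad, 60 x 80 mm, on the lid's underside 112 mm from the hinge. It is backed by springs: it meets the block's top when the lid is at about 0.11 rad and pushes back with up to 18 N.
- tape_roll: Bystander, to be left alone: roll of brown packing tape lying flat, 104 mm across, 48 high; origin at its underside.
- carton: Bystander, to be left alone: small carton, 45 x 70 x 22 mm; origin at its underside.
- bottle: Bystander, to be left alone: white wash bottle standing, 65 mm across, 152 high; origin at its underside.
- mug: Bystander, to be left alone: dark mug standing, 82 mm across, 107 high, with a handle; origin at its underside.
- marker: Bystander, to be left alone: marker pen lying, 128 x 20 x 22 mm; origin at its underside.
- labels: Bystander, to be left alone: roll of white labels lying flat, 72 mm across, 40 high; origin at its underside.
Mind the look-alikes: they are no part of the job. Of the things that look like the block, the larger one is meant.

How it is judged:
On the way, in this order (a step that is already met when the one before it is completed fails the run):
1. the block lies centred and square inside the marks, let go and at rest, with the lid still open (horizontal distance between block_center and clamp_mark below 0.006 m and angle between the y axis of block_center and the y axis of clamp_mark, either way round below 0.07 rad and z of block_center in the frame of clamp_mark below 0.019 m and linear speed of block below 0.01 m/s and contact force between the fingers and block below 0.05 N and value of joint lid above 0.5 rad), for 0.2 s.
2. the lid is down and the catch has snapped over its tongue (value of joint lid below 0.018 rad and value of joint catch below 0.003 m), for 0.2 s.
At the end, for the whole second after the job is handed in: The block's centre is within 6 mm of the centre of the marks and within 4 degrees of square, flat on the platen and at rest, and the lid is held down by its latch (below 0.018 rad, catch home within 3 mm) with nothing pressing on it (all of step 2 and horizontal distance between block_center and clamp_mark below 0.006 m and angle between the y axis of block_center and the y axis of clamp_mark, either way round below 0.07 rad and z of block_center in the frame of clamp_mark below 0.019 m and linear speed of block below 0.01 m/s); the robot touches nothing.
It fails at once if the block is lifted or tipped (z of block_center in the frame of clamp_mark above 0.024 m or angle between block_center's own z axis and vertical above 0.12 rad).
It fails at once if the block is struck or pushed hard (over 40 N) (contact force between the fingers and block above 40 N).
It fails at once if a thing beside the clamp is pushed aside (over 25 mm) (distance of any of tape_roll, carton, bottle, mug, marker, labels from where it was at the start of the episode above 0.025 m).
It also fails if it takes over 72 s, if anything falls off the work surface, if the arm or the gripper's body presses on something with over 40 N, if the wrist force passes 120 N, or if a joint passes its speed limit or range.

### The arm

A 6-joint arm with a two-finger parallel gripper is mounted at the origin on a cart in front of the work surface, level with it; the furniture and walls round the work are solid. World frame = base frame: x ahead of the robot, y to its left, z up, the work surface at z = 0. Lengths are in m, angles in rad, forces in N, time in s.
With the tool pointing down it reaches from about 0.425 to 0.95 m from the base axis. Payload 3.5 kg.
Tool frame: the origin (TCP) lies midway between the tips of the shut fingers; the grasp point (between the pads) lies ctrl.hold_point_z behind it (ctrl.hold_point_z is the distance from the TCP to the grasp point, in m); z points along the fingers, x is the direction in which the jaws open and shut, and the axes are right-handed (so a half turn about z gives the same grasp; the last joint's range is limited). The gripper opens to 85 mm and grips with 20 to 120 N. Pads are 22 mm wide; open, the fingers measure 114 mm over their backs; the gripper's body (76 mm by 85 mm) begins 54 mm behind the grasp point. The pads swing forward as they close: fully open they stand 13 mm farther back than shut.
Start: joints at [1.086, 0.286, 1.577, -0, 1.279, -0.15], TCP at [0.222, 0.638, 0.231] pointing down, gripper open.
Joint ranges: [-2.77, 2.77], [-0.9, 2.22], [0.21, 2.48], [-1.53, 4.67], [0.24, 2.81], [-2.84, 2.84]. Speed limits (rad/s): [2.79, 2.79, 3.14, 3.14, 3.14, 3.14].

### API

Orientations are given as a unit quaternion [x, y, z, w].
In Python, from plant import ctrl gives the robot as it stands.
- The arm moves only by the tool step_arm, never from a script. Its arguments are lists of equal length, an entry for each row: "gripper": the gripper's target within -1 to 1 (shut at 1, half-way at 0, fully open at -1); "linear": the shift along the tool's x, y, z in m, a list of three; "delta_rot": the turn, a rotation vector about the tool's x, y, z in degrees, a list of three. A call has 1 to 20 rows; each row is the pose to reach, as a shift and turn from the pose commanded when the call began, along the tool's axes at that moment; what a row does not reach only later rows make up. A row lasts 1/8 s, in which the tool goes at most 62.5 mm and 10.7 degrees, less where a joint would pass 70% of its speed; a pose out of reach is approached as far as the arm can. A call with a gripper value outside its range is refused whole. The fingers move at their own pace and stop on an object; "grip_force" is the grip in N (left out, the last holds). Time passes only in rows, so rows that repeat a pose let the fingers close. It gives the time, the measured TCP pose, the force and the opening at its end, in the units of the state.
- ctrl.get_state(): the state, without advancing time (a new reading comes with each control period).
- ctrl.read_camera(name): name is "scene" or "top" or "wrist"; returns a dict with "frame" (384x512x3 uint8, red, green, blue), "fx", "fy", "cx", "cy" (pixels), "view" (4x4, takes a point from world to camera coordinates). Camera axes: x right, y down, z forward; pixel columns grow to the right and rows downward; lengths in m; the calibration is good to about 2 mm. The wrist camera is an equidistant fisheye: a pixel r from the principal point sees the ray r / f radians off the axis. A picture is of the moment at which its call begins. There is no depth.
- ctrl.sign_off(): hands the job in, once; it reports no verdict.
The state is a dict: "time": time; "qpos": joint angles; "dq": joint speeds; "joint_efforts": joint torques, N m; "eef_pos": TCP position; "tcp_rot": TCP orientation; "contact_force": force on the tool from outside, world axes, zero at the start; "wrist_torque": the same for the moment, N m; "opening": opening from 0.0 (shut) to 1.0 (fully open).
Only numpy, scipy, OpenCV 4.12 (cv2) and the standard library are available. Lean on these libraries where they do the work, as an engineer would, in place of code of your own. Each camera call takes 0.05 s, during which the arm holds its last target. There are 200 camera calls.

## Working session

There is one attempt and no reset: what is moved stays moved. The work goes in short steps, Python scripts to look and compute and a tool call to move; the robot and the scene stay as the last step left them, time stands still between calls to the robot, and variables do not carry over. Pictures are saved under pics/ and viewed, on a budget of 10 in all, crops included, one or two more only if the job needs it, and the job is handed in when it is done.

Besides the shell and the picture viewer there is one more tool, called after "Emit:" as name(argument=value, ...) on one line, values as JSON. step_arm: Moves the arm, as the interface text tells. Its arguments: {"type":"object","properties":{"gripper":{"type":"array"},"linear":{"type":"array"},"delta_rot":{"type":"array"},"grip_force":{"type":"number"}},"required":["gripper","linear","delta_rot"]}

```bash
mkdir -p pics && cat > h.py <<'E'
import numpy as np, cv2
from plant import ctrl
def cam(n):
    c=ctrl.read_camera(n); return c
def save(c,name,crop=None,scale=1):
    f=c["frame"][:,:,::-1]
    if crop: x0,y0,x1,y1=crop; f=f[y0:y1,x0:x1]
    cv2.imwrite("pics/"+name,cv2.resize(f,None,fx=scale,fy=scale,interpolation=cv2.INTER_CUBIC))
def ray(c,uv,z):
    uv=np.atleast_2d(np.array(uv,float)); V=np.array(c["view"]); R=V[:3,:3];o=-R.T@V[:3,3]
    d=np.c_[(uv[:,0]-c["cx"])/c["fx"],(uv[:,1]-c["cy"])/c["fy"],np.ones(len(uv))]@R
    return o+d*((z-o[2])/d[:,2])[:,None]
def proj(c,P):
    P=np.atleast_2d(np.array(P,float)); V=np.array(c["view"]); p=P@V[:3,:3].T+V[:3,3]
    return np.c_[p[:,0]/p[:,2]*c["fx"]+c["cx"],p[:,1]/p[:,2]*c["fy"]+c["cy"]]
E
python3 - <<'E'
from h import *
s=cam("scene");t=cam("top")
a=np.hstack([s["frame"],t["frame"]])[:,:,::-1]
save(s,"s0.png",scale=1.5);save(t,"t0.png",scale=1.5)
for c in(s,t):print(c["fx"],c["fy"],c["cx"],c["cy"],np.round(-np.array(c["view"])[:3,:3].T@np.array(c["view"])[:3,3],3),np.round(c["view"],3).tolist())
st=ctrl.get_state();print(st,ctrl.hold_point_z)
E
```

```text
428.4057799625546 428.4057799625546 254.33899495908665 189.01807880050703 [-0.078 -0.927  0.925] [[0.84, -0.542, 0.01, -0.447], [-0.328, -0.523, -0.787, 0.218], [0.432, 0.658, -0.617, 1.214], [0.0, 0.0, 0.0, 1.0]]
481.59311850911484 481.59311850911484 252.77261358168553 199.5562219906676 [0.418 0.01  1.435] [[0.009, -1.0, -0.0, 0.006], [-0.998, -0.009, -0.064, 0.51], [0.064, 0.001, -0.998, 1.405], [0.0, 0.0, 0.0, 1.0]]
{'time': 0.1, 'qpos': array([ 1.08599980e+00,  2.87113566e-01,  1.57801960e+00,  3.66023372e-06,
        1.27858511e+00, -1.49996712e-01]), 'dq': array([-0.00021998,  0.00085876, -0.00378518,  0.00022284,  0.00088013,
        0.00017904]), 'joint_efforts': array([ 1.04800627e-03, -4.07298446e+01, -2.93697971e+01, -1.30385879e-04,
        3.46155161e-03,  4.97551142e-06]), 'eef_pos': array([0.22148503, 0.63700877, 0.23006712]), 'tcp_rot': array([ 8.15039756e-01,  5.79404062e-01, -9.49316589e-04,  4.77873116e-04]), 'contact_force': array([0.45830447, 0.67929076, 0.24791058]), 'wrist_torque': array([-0.00073003, -0.00308987,  0.02603003]), 'opening': 0.9940005478650795} 0.0187
```

View pics/t0.png

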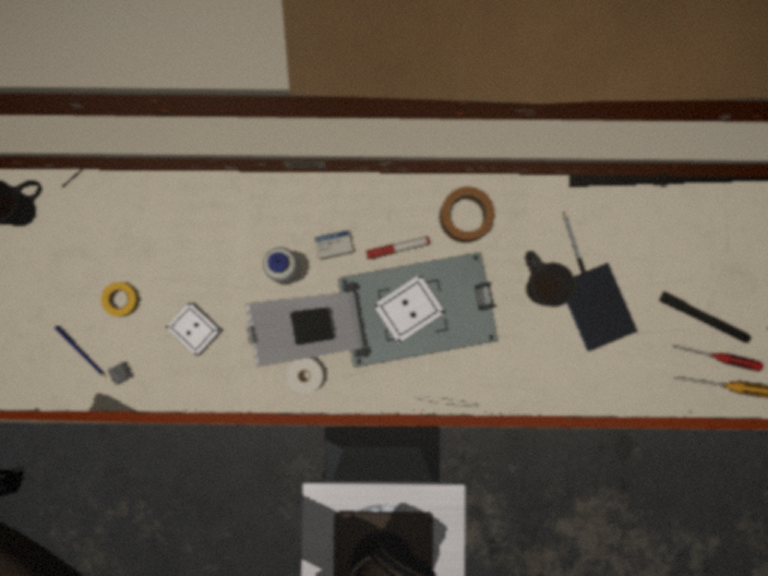

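View pics/s0.png

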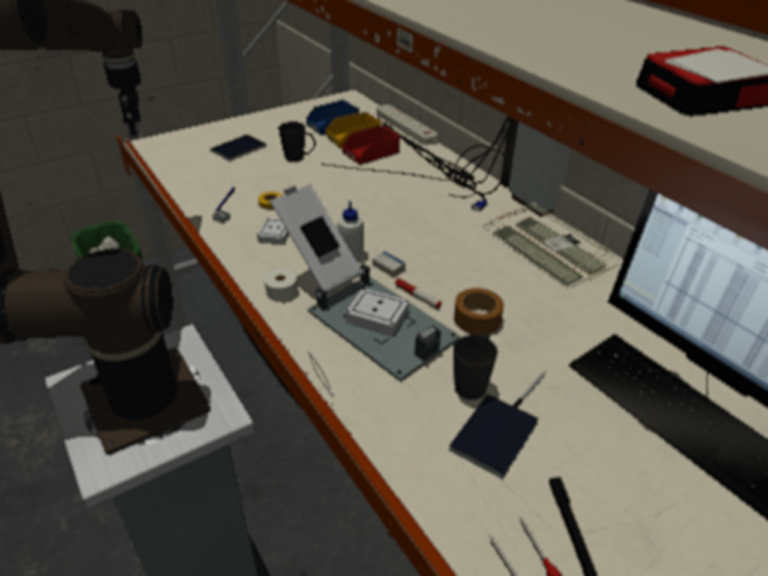

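Top view: platen centre near (420,308) of the 768-wide view. There are two white blocks: (410,308) on the platen and a smaller one at (193,328) off it. The one on the platen is meant. The lid is leaning left towards world +y, and the catch is at (485,295). Next I measure and confirm in a crop.

```bash
python3 - <<'E'
from h import *
t=cam("top");f=t["frame"]
save(t,"t1.png",(220,160,340,250),6)
hsv=cv2.cvtColor(f,cv2.COLOR_RGB2HSV)
for n,u,v in[("platen",300,230),("platen2",245,225),("block",265,195),("bg",320,160),("lid",180,225),("mark",296,190)]:print(n,f[v,u],hsv[v,u])
E
```

```text
platen [102 106 104] [ 75  10 106]
platen2 [ 96 104  98] [ 68  20 104]
block [153 149 146] [ 13  12 153]
bg [157 148 129] [ 20  45 157]
lid [120 115 111] [ 13  19 120]
mark [106 109 104] [ 48  12 109]
```

View pics/t1.png

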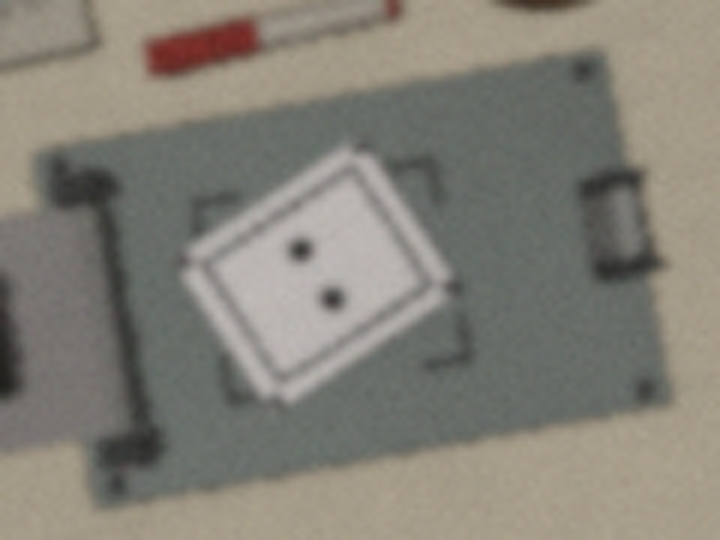

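The crop confirms it: the larger block is on the platen at crop (318,275) with corners (355,148), (450,288), (280,402), (187,265). The marks' outer corners are about (197,203), (433,160), (467,360), (230,402).

```bash
cat >> h.py <<'E'
def rectfit(pts):
    (c,(w,h),a)=cv2.minAreaRect(pts.astype(np.float32)); return np.array(c),w,h,a
def meas(t,yaw0=None):
    acc=np.float32(t["frame"]) ; g=cv2.GaussianBlur(acc,(0,0),0.7)
    d=g[:,:,0]-g[:,:,1]
    pl=((g[:,:,0]-g[:,:,2]<16)).astype(np.uint8)  # platen/block/lid vs warm worktop
    bl=(g.mean(2)>125).astype(np.uint8)&pl
    return g,pl,bl
def block(t,ctr=(0.0,0.0),thr=126):
    # block top outline, sub-pixel via 4x upsampling, within a ROI round the clamp
    P=proj(t,[[*ctr,0.042]])[0]; x0,y0=np.int32(P-36); k=4
    f=np.float32(t["frame"][y0:y0+72,x0:x0+72]).mean(2); f=cv2.GaussianBlur(f,(0,0),0.8)
    F=cv2.resize(f,None,fx=k,fy=k,interpolation=cv2.INTER_CUBIC)
    M=np.uint8(F>thr)
    # drop the worktop: keep the component at the middle
    cs,_=cv2.findContours(M,cv2.RETR_EXTERNAL,cv2.CHAIN_APPROX_NONE)
    c=min((c for c in cs if cv2.contourArea(c)>200*k*k),key=lambda c:np.hypot(*(np.float32(cv2.minAreaRect(c)[0])-144)))
    uv=(cv2.convexHull(c)[:,0]+.5)/k-.5+[x0,y0]
    return rectfit(ray(t,uv,0.042)[:,:2]),uv
E
python3 - <<'E'
from h import *
t=cam("top")
s=lambda L:[(220+(u+.5)/6-.5,160+(v+.5)/6-.5) for u,v in L]
pl=ray(t,s([(37,150),(602,55),(668,405),(100,507)]),.012)[:,:2]
mk=ray(t,s([(197,203),(433,160),(467,360),(230,402)]),.012)[:,:2]
bk=ray(t,s([(355,148),(450,288),(280,402),(187,265)]),.042)[:,:2]
for n,q in(("pl",pl),("mk",mk),("bk",bk)):
  print(n,q.mean(0),[round(float(np.hypot(*(q[i]-q[i-1]))),4) for i in range(4)],[round(float(np.degrees(np.arctan2(*(q[i]-q[i-1])[::-1]))),1) for i in range(4)])
for thr in(120,130):
  print(block(t,mk.mean(0),thr)[0])
# platen mask: greenish
g=cv2.GaussianBlur(np.float32(t["frame"]),(0,0),1)
M=np.uint8(g[:,:,1]-g[:,:,0]>1.5);M[:, :222]=0;M[:,345:]=0;M[:160]=0;M[250:]=0
cs,_=cv2.findContours(M,0,1);c=max(cs,key=cv2.contourArea)
print("platen",rectfit(ray(t,c[:,0],.012)[:,:2]))
E
```

```text
pl [ 0.49142016 -0.06434387] [0.1786, 0.2837, 0.1759, 0.2836] [10.7, -79.9, -169.3, 100.7]
mk [ 0.49008377 -0.05441118] [0.0995, 0.1186, 0.1001, 0.1185] [9.9, -79.1, -170.1, 100.6]
bk [ 0.49113531 -0.04640397] [0.0991, 0.0817, 0.0988, 0.0798] [-54.6, -145.6, 124.3, 34.7]
(array([ 0.4915638 , -0.04513888]), 0.09528687596321106, 0.11425700038671494, 34.215476989746094)
(array([ 0.49160451, -0.04519451]), 0.09216520190238953, 0.11164280027151108, 34.14805221557617)
platen (array([ 0.4920707 , -0.06380956]), 0.1731131672859192, 0.2816457450389862, 10.887828826904297)
```

```bash
cat >> h.py <<'E'
from scipy.spatial.transform import Rotation as R
PSI=np.radians(10.5); MK=np.array([0.490,-0.0544])
ex=np.array([np.cos(PSI),np.sin(PSI)]); ey=np.array([-np.sin(PSI),np.cos(PSI)])
def toC(p): d=np.asarray(p)[...,:2]-MK; return np.stack([d@ex,d@ey],-1)
def toW(x,y,z): return np.array([*(MK+x*ex+y*ey),z])
def state():
    s=ctrl.get_state(); Rt=R.from_quat(s["tcp_rot"]); x=Rt.as_matrix()[:,0]
    print("t",round(s["time"],2),"clamp xy",np.round(toC(s["eef_pos"])*1e3,1),"z",round(s["eef_pos"][2]*1e3,1),"yaw_rel",round(np.degrees(np.arctan2(x[1],x[0])-PSI),2),"F",np.round(s["contact_force"],1),"open",round(s["opening"],3),"q",np.round(s["qpos"],2))
    return s,Rt
def go(x,y,z,yaw=0):
    """shift/turn in tool axes to reach clamp-frame x,y (m), z, yaw deg rel. clamp, tool down"""
    s,Rt=state(); a=np.radians(yaw)+PSI
    T=R.from_matrix(np.array([[np.cos(a),np.sin(a),0],[np.sin(a),-np.cos(a),0],[0,0,-1]]))
    print("lin",np.round(Rt.inv().apply(toW(x,y,z)-s["eef_pos"]),4),"rot",np.round((Rt.inv()*T).as_rotvec(degrees=True),2))
def look():
    t=cam("top"); (c,w,h,a),_=block(t,MK)
    if w>h: a-=90
    p=toC(c)*1e3; print("block clamp mm",np.round(p,1),"size",round(w*1e3,1),round(h*1e3,1),"rot deg",round(a-10.5,1)); return t
E
python3 - <<'E'
from h import *
look()
go(-.004,.093,.15,0)
s=cam("scene");t=cam("top")
for n,u,v in[("bottle",278/1.5,263/1.5),("mug",548/1.5,283/1.5),("labels",306/1.5,375/1.5),("carton",334/1.5,244/1.5),("marker",398/1.5,247/1.5),("tape",467/1.5,214/1.5)]:print(n,np.round(toC(ray(t,[u,v],.15 if n=="bottle" else .03))*1e3))
E
```

```text
block clamp mm [3.3 8.8] size 93.3 112.7 rot deg 23.8
t 0.25 clamp xy [-137.8  729. ] z 230.6 yaw_rel 60.32 F [ 0.  -0.1 -0.1] open 1.001 q [ 1.09  0.29  1.58 -0.    1.28 -0.15]
lin [-0.4861  0.4312  0.0811] rot [3.000e-02 7.000e-02 6.032e+01]
bottle [[118. 229.]]
mug [[   5. -269.]]
labels [[-90. 226.]]
carton [[153. 129.]]
marker [[125.   7.]]
tape [[ 166. -138.]]
```

Emit:
step_arm(gripper=[0,0,0,0,0,0,0,0,0,0,0,0,0,0,0,0,0,0,0], linear=[[0,0,-0.06],[0,0,-0.11],[-0.04,0.036,-0.11],[-0.08,0.072,-0.11],[-0.12,0.108,-0.11],[-0.16,0.144,-0.11],[-0.2,0.18,-0.11],[-0.24,0.216,-0.11],[-0.28,0.252,-0.11],[-0.32,0.288,-0.11],[-0.36,0.324,-0.11],[-0.4,0.36,-0.11],[-0.44,0.396,-0.11],[-0.4861,0.4312,-0.11],[-0.4861,0.4312,-0.06],[-0.4861,0.4312,0],[-0.4861,0.4312,0.04],[-0.4861,0.4312,0.08],[-0.4861,0.4312,0.081]], delta_rot=[[0,0,0],[0,0,0],[0,0,6],[0,0,12],[0,0,18],[0,0,24],[0,0,30],[0,0,36],[0,0,42],[0,0,48],[0,0,54],[0,0,60.3],[0,0,60.3],[0,0,60.3],[0,0,60.3],[0,0,60.3],[0,0,60.3],[0,0,60.3],[0,0,60.3]])

```text
time: 2.72
eef_pos: [0.4667, 0.037, 0.1471]
tcp_rot: [0.996, 0.092, -0.004, -0.001]
contact_force: [-0.3, 0.6, 1.2]
opening: 0.5
```

```bash
python3 - <<'E'
from h import *
go(-.004,.093,.023,0)
w=cam("wrist");save(w,"w2.png",scale=1.5);t=cam("scene");save(t,"s2.png",(130,90,330,260),4)
E
```

```text
t 2.73 clamp xy [-6.3 94.1] z 147.1 yaw_rel 0.01 F [-0.3  0.6  1.2] open 0.5 q [-0.14 -0.09  2.14 -0.    1.09 -0.32]
lin [0.0032 0.0014 0.1241] rot [-0.14  0.42  0.01]
```

View pics/s2.png

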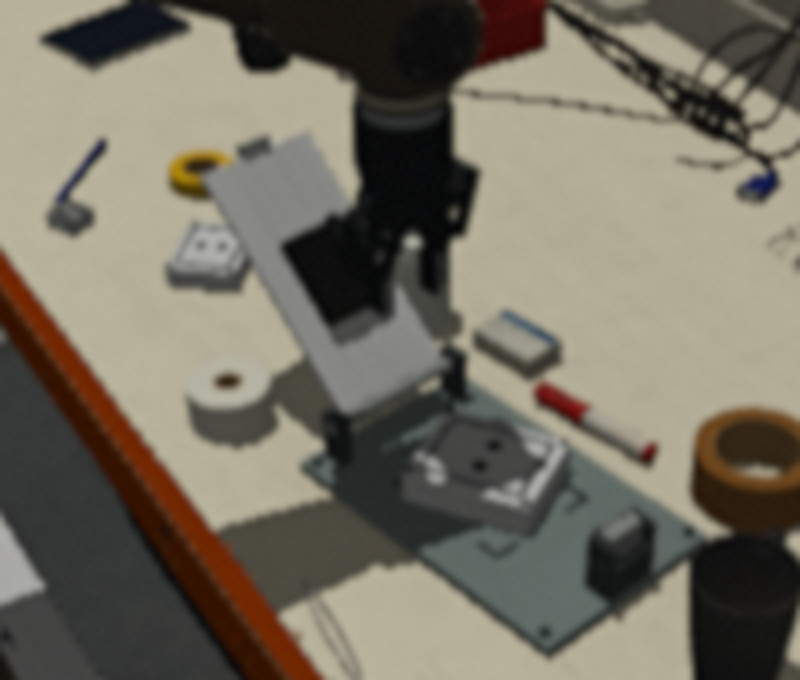

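The scene view shows the fingers (405,270) in front of the lid and clear of it, with the block (485,470) shadowed. I descend beside the block's +y corner.

Emit:
step_arm(gripper=[0,0,0,0,0], linear=[[0.002,0,0.05],[0.002,0,0.1],[0.002,0,0.12],[0.002,0,0.12],[0.002,0,0.12]], delta_rot=[[0,0,0],[0,0,0],[0,0,0],[0,0,0],[0,0,0]])

```text
time: 3.45
eef_pos: [0.4737, 0.0368, 0.0329]
tcp_rot: [0.996, 0.092, 0.002, 0.001]
contact_force: [1.1, -0.3, 0.6]
opening: 0.502
```

```bash
python3 - <<'E'
from h import *
go(-.004,.065,.023,0)
E
```

```text
t 3.45 clamp xy [ 0.6 92.7] z 32.9 yaw_rel 0.02 F [ 1.1 -0.3  0.6] open 0.502 q [-0.14  0.12  2.19 -0.    0.83 -0.32]
lin [-0.0046  0.0276  0.0099] rot [ 0.09 -0.27  0.02]
```

Emit:
step_arm(gripper=[0,0,0,0,0,0,0,0,0,0,0,0], linear=[[-0.004,0,0.012],[-0.004,0.002,0.012],[-0.004,0.004,0.012],[-0.004,0.006,0.012],[-0.004,0.008,0.012],[-0.004,0.01,0.012],[-0.004,0.012,0.012],[-0.004,0.014,0.012],[-0.004,0.016,0.012],[-0.004,0.018,0.012],[-0.004,0.02,0.012],[-0.004,0.02,0.012]], delta_rot=[[0,0,0],[0,0,0],[0,0,0],[0,0,0],[0,0,0],[0,0,0],[0,0,0],[0,0,0],[0,0,0],[0,0,0],[0,0,0],[0,0,0]])

```text
time: 4.95
eef_pos: [0.4712, 0.0164, 0.0184]
tcp_rot: [0.996, 0.092, 0.0, 0.0]
contact_force: [1.1, 3.4, 2.7]
opening: 0.498
```

```bash
python3 - <<'E'
from h import *
state()
t=cam("top");save(t,"t3.png",(200,140,340,245),5)
E
```

```text
t 4.95 clamp xy [-5.6 73. ] z 18.4 yaw_rel 0.01 F [1.1 3.4 2.7] open 0.498 q [-0.18  0.14  2.2  -0.    0.81 -0.36]
```

View pics/t3.png

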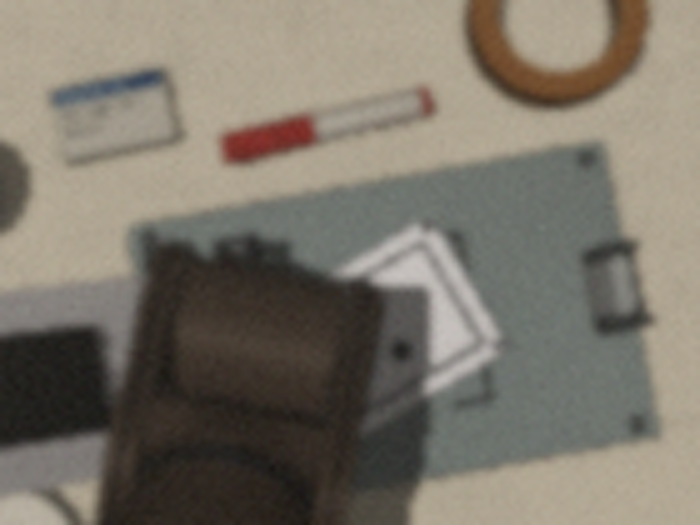

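Top crop: the arm hides the left half. The visible block corners are (425,225) and (498,348), so it has moved right and is still turned.

```bash
python3 - <<'E'
from h import *
t=cam("top")
p=toC(ray(t,[(200+425/5,140+225/5),(200+498/5,140+348/5)],.042))*1e3
d=p[0]-p[1];a=np.degrees(np.arctan2(d[1],d[0]));print(p,np.hypot(*d),a)
r=np.radians(a);u=np.array([np.cos(r),np.sin(r)]);n=np.array([-u[1],u[0]]);print("ctr",p.mean(0)+55*n)
E
```

```text
[[ 55.05080824 -38.31465519]
 [-22.61743297 -67.26267594]] 82.88753584411197 20.44111582810008
ctr [-2.99176302 -1.25192698]
```

Emit:
step_arm(gripper=[0,0,0,0,0,0,0,0,0,0,0,0,0,0,0], linear=[[0,-0.01,0],[-0.014,-0.01,0],[-0.014,-0.005,0],[-0.014,-0.002,0],[-0.013,0.0,0],[-0.013,0.002,0],[-0.012,0.004,0],[-0.012,0.006,0],[-0.011,0.008,0],[-0.011,0.01,0],[-0.01,0.012,0],[-0.01,0.014,0],[-0.01,0.016,0],[-0.01,0.018,0],[-0.01,0.018,0]], delta_rot=[[0,0,0],[0,0,0],[0,0,0],[0,0,0],[0,0,0],[0,0,0],[0,0,0],[0,0,0],[0,0,0],[0,0,0],[0,0,0],[0,0,0],[0,0,0],[0,0,0],[0,0,0]])

```text
time: 6.92
eef_pos: [0.4645, -0.0032, 0.0183]
tcp_rot: [0.996, 0.092, 0.0, 0.0]
contact_force: [-0.1, 1.8, -0.3]
opening: 0.499
```

Emit:
step_arm(gripper=[0,0,0,0,0,0,0,0,0], linear=[[0,-0.015,0],[0,-0.015,-0.04],[0,-0.015,-0.08],[0.03,0.04,-0.08],[0.03,0.1,-0.08],[0.03,0.16,-0.08],[0.03,0.22,-0.08],[0.03,0.26,-0.08],[0.03,0.26,-0.08]], delta_rot=[[0,0,0],[0,0,0],[0,0,0],[0,0,0],[0,0,0],[0,0,0],[0,0,0],[0,0,0],[0,0,0]])

```text
time: 8.05
eef_pos: [0.5417, -0.2554, 0.0984]
tcp_rot: [0.996, 0.09, 0.0, 0.001]
contact_force: [-0.2, 0.4, 0.2]
opening: 0.497
```

```bash
python3 - <<'E'
from h import *
state()
t=look();save(t,"t4.png",(220,150,340,245),5)
E
```

```text
t 8.05 clamp xy [  14.2 -207.1] z 98.4 yaw_rel -0.17 F [-0.2  0.4  0.2] open 0.497 q [-0.61  0.26  1.87 -0.    1.01 -0.79]
block clamp mm [ -1.  -18.2] size 98.0 116.9 rot deg 18.0
```

View pics/t4.png

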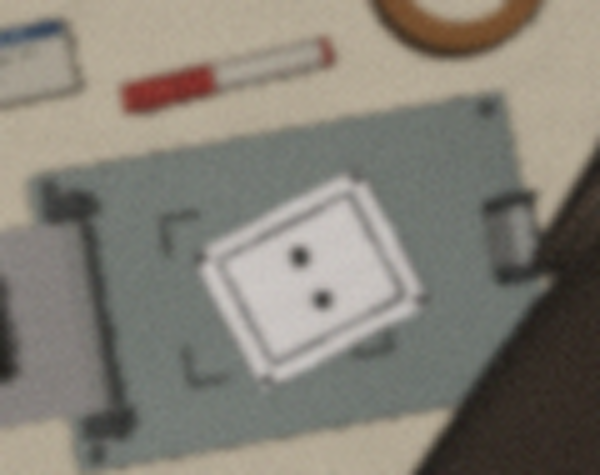

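Block now at about (-1,-18) mm and turned 18°. The contact sticks, so the push line needs a long lever. I'll shut the fingers and push the -y face near its -x end, turning the tool along with the block.

Emit:
step_arm(gripper=[1,1,1,1,1,1,1,1,1], linear=[[-0.01,-0.05,0],[-0.025,-0.1,0],[-0.025,-0.107,0],[-0.025,-0.107,0],[-0.025,-0.107,0.03],[-0.025,-0.107,0.06],[-0.025,-0.107,0.077],[-0.025,-0.107,0.077],[-0.025,-0.107,0.077]], delta_rot=[[0,0,-9],[0,0,-18],[0,0,-18],[0,0,-18],[0,0,-18],[0,0,-18],[0,0,-18],[0,0,-18],[0,0,-18]])

```text
time: 9.22
eef_pos: [0.4983, -0.153, 0.0223]
tcp_rot: [0.969, 0.246, 0.001, 0.001]
contact_force: [-0.5, -1.2, -0.0]
opening: -0.003
```

```bash
python3 - <<'E'
from h import *
go(-.034,-.066,.02,0)
E
```

```text
t 9.22 clamp xy [ -9.8 -98.5] z 22.3 yaw_rel 18.0 F [-0.5 -1.2 -0. ] open -0.003 q [-0.49  0.23  2.08 -0.    0.83 -0.99]
lin [-0.0129 -0.0384  0.0022] rot [ 0.09 -0.07 18.  ]
```

Emit:
step_arm(gripper=[1,1,1,1,1,1,1,1,1,1,1,1,1,1,1,1], linear=[[0,-0.004,0],[0,-0.008,0],[-0.001,-0.0105,0],[-0.002,-0.013,0],[-0.003,-0.0155,0],[-0.004,-0.018,0],[-0.005,-0.0205,0],[-0.006,-0.023,0],[-0.007,-0.0255,0],[-0.008,-0.028,0],[-0.0095,-0.0305,0],[-0.011,-0.033,0],[-0.012,-0.0355,0],[-0.013,-0.038,0],[-0.013,-0.0384,0],[-0.013,-0.0384,0]], delta_rot=[[0,0,0],[0,0,0],[0,0,1.5],[0,0,3],[0,0,4.5],[0,0,6],[0,0,7.5],[0,0,9],[0,0,10.5],[0,0,12],[0,0,13.5],[0,0,15],[0,0,16.5],[0,0,18],[0,0,18],[0,0,18]])

```text
time: 11.22
eef_pos: [0.4671, -0.1247, 0.0211]
tcp_rot: [0.996, 0.092, -0.0, -0.0]
contact_force: [-0.6, -3.4, 2.9]
opening: 0.002
```

Emit:
step_arm(gripper=[1,1,1,1,1,1,1,1], linear=[[0,0.012,0],[0,0.014,-0.04],[0,0.014,-0.09],[0.02,0.06,-0.09],[0.03,0.11,-0.09],[0.03,0.14,-0.09],[0.03,0.14,-0.09],[0.03,0.14,-0.09]], delta_rot=[[0,0,0],[0,0,0],[0,0,0],[0,0,0],[0,0,0],[0,0,0],[0,0,0],[0,0,0]])

```text
time: 12.22
eef_pos: [0.5215, -0.2557, 0.1098]
tcp_rot: [0.996, 0.091, -0.001, -0.002]
contact_force: [-0.1, -0.5, -0.2]
opening: -0.001
```

```bash
python3 - <<'E'
from h import *
state()
t=look();save(t,"t5.png",(220,150,340,245),5)
for k in(135,140):print(block(t,MK,k)[0])
E
```

```text
t 12.22 clamp xy [  -5.7 -203.6] z 109.8 yaw_rel -0.0 F [-0.1 -0.5 -0.2] open -0.001 q [-0.63  0.21  1.9   0.    1.03 -0.81]
block clamp mm [-1.7  0.6] size 97.7 116.8 rot deg -0.2
(array([ 0.48814347, -0.05406177]), 0.094110868871212, 0.11380674690008163, 10.429712295532227)
(array([ 0.48815951, -0.05389846]), 0.09287238121032715, 0.11268492788076401, 10.341144561767578)
```

View pics/t5.png

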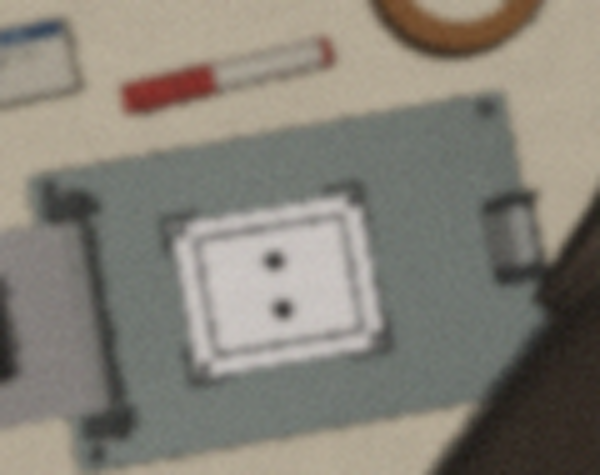

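The block is now centred in the marks: crop centre (280,283), with all four L's visible around it. The measured offset is (-1.7, 0.6) mm and the rotation is about 0°. Next is the lid angle, plus a cross-check of the mark centre from this crop.

```bash
python3 - <<'E'
from h import *
t=cam("top");s=cam("scene")
m=ray(t,[(220+u/5-.4,150+v/5-.4) for u,v in[(165,220),(363,185),(390,345),(193,380)]],.012);print("mark ctr in clamp",toC(m).mean(0)*1e3)
d=ray(t,[(220+u/5-.4,150+v/5-.4) for u,v in[(274,260),(282,308)]],.042);print("dots mid",toC(d).mean(0)*1e3)
for th in np.arange(2.3,2.56,.05):
  P=toW(0,.112-.242*np.cos(th),.05+.242*np.sin(th));print(round(th,2),"clamp y,z",np.round([.112-.242*np.cos(th),.05+.242*np.sin(th)],3),"top*1.5",np.round(proj(t,P)*1.5),"scene",np.round(proj(s,P)),"in s2crop",np.round((proj(s,P)-[130,90])*4))
go(0,.34,.30,0)
E
```

```text
mark ctr in clamp [ 0.97605646 -1.01339095]
dots mid [-1.2615719   0.66220294]
2.3 clamp y,z [0.273 0.23 ] top*1.5 [[257. 331.]] scene [[196. 122.]] in s2crop [[265. 128.]]
2.35 clamp y,z [0.282 0.222] top*1.5 [[253. 332.]] scene [[195. 123.]] in s2crop [[259. 132.]]
2.4 clamp y,z [0.29  0.213] top*1.5 [[249. 333.]] scene [[193. 125.]] in s2crop [[253. 138.]]
2.45 clamp y,z [0.298 0.204] top*1.5 [[245. 334.]] scene [[192. 126.]] in s2crop [[249. 144.]]
2.5 clamp y,z [0.306 0.195] top*1.5 [[242. 335.]] scene [[191. 128.]] in s2crop [[244. 151.]]
2.55 clamp y,z [0.313 0.185] top*1.5 [[239. 336.]] scene [[190. 129.]] in s2crop [[240. 158.]]
t 12.38 clamp xy [  -5.1 -203.6] z 110.8 yaw_rel 0.07 F [ 0.9 -0.3  0.1] open 0.001 q [-0.63  0.21  1.9   0.    1.03 -0.81]
lin [ 0.0057 -0.5439 -0.1884] rot [-0.09  0.05  0.07]
```

```bash
python3 - <<'E'
from h import *
F=np.mean([np.float32(cam("top")["frame"]) for _ in range(6)],0);t=cam("top");t["frame"]=F
x0,y0,k=220,150,5
g=cv2.resize(F[y0:245,x0:340].mean(2),None,fx=k,fy=k,interpolation=cv2.INTER_CUBIC)
v,u=np.mgrid[:g.shape[0],:g.shape[1]];uv=np.c_[u.ravel(),v.ravel()];pc=toC(ray(t,(uv+.5)/k-.5+[x0,y0],.012))*1e3
for th in(78,82,86,90):
  m=(g.ravel()<th)&(abs(pc[:,0])<62)&(abs(pc[:,1])<72)
  q=pc[m];c,w,h,a=rectfit(q);print(th,m.sum(),"ctr",np.round(c,1),round(w,1),round(h,1),round(a,1))
  for sx in(-1,1):
    for sy in(-1,1):
      z=q[(q[:,0]*sx>35)&(q[:,1]*sy>45)];print("   ",sx,sy,len(z),np.round(np.c_[np.percentile(z,3,0),np.percentile(z,97,0)].ravel(),1) if len(z) else "")
for thr in(126,135):
  (c,w,h,a),_=block(t,MK,thr);print(np.round(toC(c)*1e3,1),w,h,a)
E
```

```text
78 105 ctr [  3.1 -28.6] 90.8 60.0 0.6
    -1 -1 10 [-42.  -40.3 -59.1 -57.7]
    -1 1 0 
    1 -1 34 [ 43.1  48.7 -57.9 -55.8]
    1 1 0 
82 260 ctr [-4.2 -4. ] 97.7 120.6 6.3
    -1 -1 57 [-47.2 -39.2 -60.3 -56.6]
    -1 1 0 
    1 -1 103 [ 42.1  50.1 -58.9 -54.6]
    1 1 10 [35.4 37.8 59.7 60.6]
86 606 ctr [0.1 0.3] 101.5 121.8 0.8
    -1 -1 182 [-49.4 -38.1 -60.8 -53.4]
    -1 1 67 [-49.8 -45.4  52.7  59.5]
    1 -1 190 [ 41.3  51.2 -59.5 -51.6]
    1 1 41 [35.3 49.1 48.8 61.6]
90 1081 ctr [0.  0.3] 103.2 123.1 0.8
    -1 -1 294 [-50.3 -37.  -61.4 -51.8]
    -1 1 144 [-50.6 -44.5  50.7  60.4]
    1 -1 282 [ 40.7  51.9 -60.1 -48.3]
    1 1 169 [35.5 50.5 46.1 61.9]
[-1.7  0.7] 0.09764562547206879 0.11680697649717331 10.600804328918457
[-1.7  0.8] 0.09406659752130508 0.11379868537187576 10.529153823852539
```

The mark centre is confirmed at (0, 0.3) mm, so the block is 1.8 mm off and square, which is well inside tolerance. The lid is at about 2.4 rad. I'll go over and behind it.

Emit:
step_arm(gripper=[1,1,1,1,1,1,1,1,1,1,1,1,1,1,1,1,1,1], linear=[[0.005,0,-0.06],[0.005,0,-0.12],[0.005,0,-0.18],[0.005,0,-0.22],[0.005,-0.06,-0.22],[0.005,-0.12,-0.22],[0.005,-0.18,-0.22],[0.005,-0.24,-0.22],[0.005,-0.3,-0.22],[0.005,-0.36,-0.22],[0.005,-0.42,-0.22],[0.005,-0.48,-0.22],[0.005,-0.539,-0.22],[0.005,-0.539,-0.22],[0.005,-0.539,-0.17],[0.005,-0.539,-0.12],[0.005,-0.539,-0.075],[0.005,-0.539,-0.07]], delta_rot=[[0,0,0],[0,0,0],[0,0,0],[0,0,0],[0,0,0],[0,0,0],[0,0,0],[0,0,0],[0,0,0],[0,0,0],[0,0,0],[0,0,0],[0,0,0],[0,0,0],[0,0,0],[0,0,0],[0,0,0],[0,0,0]])

```text
time: 14.98
eef_pos: [0.4269, 0.2721, 0.1776]
tcp_rot: [0.996, 0.091, -0.004, 0.001]
contact_force: [0.1, 0.1, 0.6]
opening: -0.001
```

```bash
python3 - <<'E'
from h import *
go(0,.131,.262)
look()
s=cam("scene");save(s,"s6.png",(130,60,330,230),4)
E
```

```text
t 14.97 clamp xy [ -2.5 332.5] z 177.6 yaw_rel -0.05 F [0.1 0.1 0.6] open -0.001 q [ 0.37 -0.03  2.03 -0.    1.15  0.18]
lin [ 0.002   0.2017 -0.0841] rot [ 0.1   0.46 -0.05]
block clamp mm [-1.7  0.7] size 99.0 117.3 rot deg -0.5
```

View pics/s6.png

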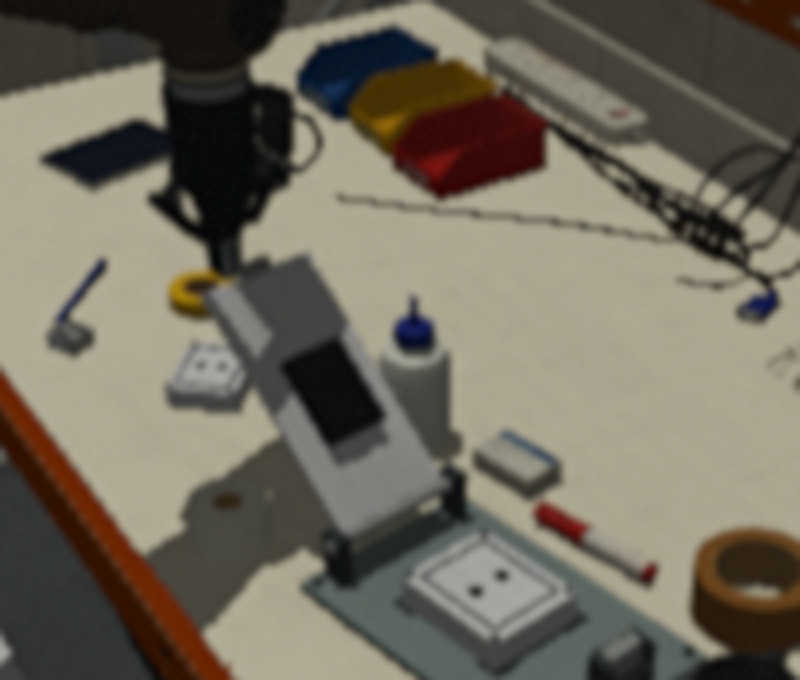

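The scene crop shows the shut fingers (230,250) just behind the lid's tongue, with the bottle and labels clear. I sweep the lid up to vertical.

Emit:
step_arm(gripper=[1,1,1,1,1,1,1,1,1,1,1,1], linear=[[0.002,0.0265,-0.005],[0.002,0.035,-0.013],[0.002,0.0435,-0.022],[0.002,0.052,-0.03],[0.002,0.0605,-0.038],[0.002,0.081,-0.051],[0.002,0.1015,-0.062],[0.002,0.124,-0.071],[0.002,0.1465,-0.078],[0.002,0.174,-0.082],[0.002,0.2015,-0.084],[0.002,0.2015,-0.084]], delta_rot=[[0,0,0],[0,0,0],[0,0,0],[0,0,0],[0,0,0],[0,0,0],[0,0,0],[0,0,0],[0,0,0],[0,0,0],[0,0,0],[0,0,0]])

```text
time: 16.58
eef_pos: [0.4678, 0.0745, 0.2657]
tcp_rot: [0.996, 0.09, -0.0, 0.001]
contact_force: [-0.3, 0.9, 0.6]
opening: -0.001
```

```bash
python3 - <<'E'
from h import *
go(0,-.0375,.170)
s=cam("scene");save(s,"s7.png",(130,60,330,230),4)
E
```

```text
t 16.57 clamp xy [  1.7 130.8] z 265.7 yaw_rel -0.13 F [-0.3  0.9  0.6] open -0.001 q [-0.06 -0.2   2.02 -0.    1.32 -0.24]
lin [-0.0012  0.1682  0.0959] rot [ 0.06  0.04 -0.13]
```

View pics/s7.png

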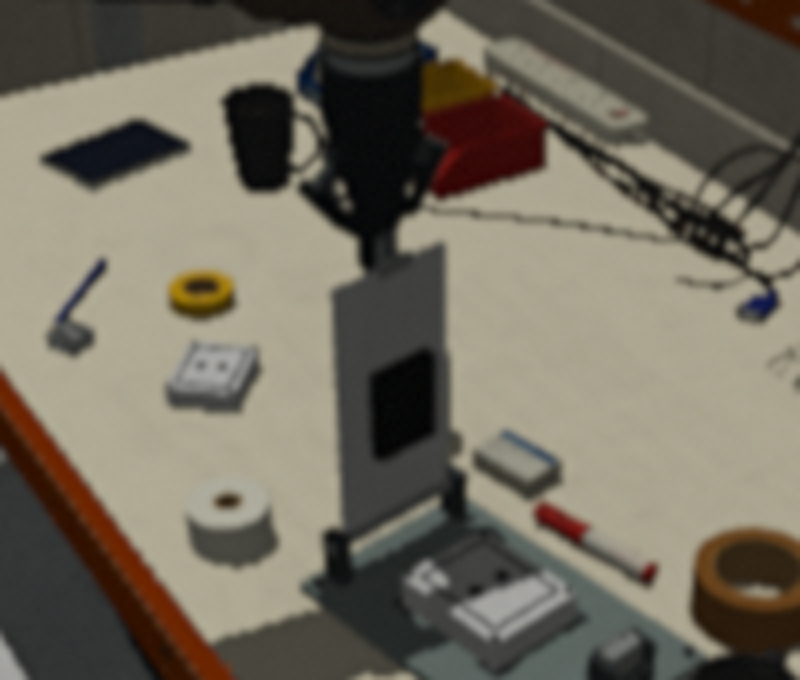

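The lid stands upright, with the fingers behind the tongue at (378,250). I push on over.

Emit:
step_arm(gripper=[1,1,1,1,1,1,1,1,1,1,1,1,1,1], linear=[[0,0.017,0.009],[0,0.034,0.018],[0,0.054,0.022],[0,0.073,0.027],[0,0.091,0.035],[0,0.109,0.044],[0,0.125,0.055],[0,0.141,0.067],[0,0.155,0.081],[0,0.168,0.096],[0,0.179,0.113],[0,0.189,0.131],[0,0.196,0.149],[0,0.196,0.149]], delta_rot=[[0,0,0],[0,0,0],[0,0,0],[0,0,0],[0,0,0],[0,0,0],[0,0,0],[0,0,0],[0,0,0],[0,0,0],[0,0,0],[0,0,0],[0,0,0],[0,0,0]])

```text
time: 18.38
eef_pos: [0.5022, -0.1163, 0.1139]
tcp_rot: [0.996, 0.091, -0.002, -0.001]
contact_force: [-0.0, 0.8, 0.9]
opening: -0.0
```

Emit:
step_arm(gripper=[1,1,1,1,1,1,1,1], linear=[[0,0.003,0.012],[0,0.006,0.022],[0,0.008,0.03],[0,0.01,0.036],[0,0.01,0.042],[0,0.01,0.047],[0,0.01,0.051],[0,0.01,0.051]], delta_rot=[[0,0,0],[0,0,0],[0,0,0],[0,0,0],[0,0,0],[0,0,0],[0,0,0],[0,0,0]])

```text
time: 19.38
eef_pos: [0.5059, -0.1277, 0.0669]
tcp_rot: [0.996, 0.092, -0.0, 0.001]
contact_force: [-3.6, -2.9, 6.9]
opening: 0.002
```

```bash
python3 - <<'E'
from h import *
state()
E
```

```text
t 19.38 clamp xy [  2.3 -75. ] z 66.9 yaw_rel 0.08 F [-3.6 -2.9  6.9] open 0.002 q [-0.44  0.15  2.07 -0.    0.92 -0.62]
```

Emit:
step_arm(gripper=[1,1,1,1,1], linear=[[0,0,0.002],[0,0,0.004],[0,0,0.006],[0,0,0.007],[0,0,0.007]], delta_rot=[[0,0,0],[0,0,0],[0,0,0],[0,0,0],[0,0,0]])

```text
time: 20.0
eef_pos: [0.5063, -0.1279, 0.0598]
tcp_rot: [0.996, 0.092, 0.001, 0.002]
contact_force: [-2.8, -2.3, 7.0]
opening: 0.0
```

Emit:
step_arm(gripper=[1,1,1,1,1], linear=[[0,0,0.001],[0,0,0.002],[0,0,0.003],[0,0,0.004],[0,0,0.004]], delta_rot=[[0,0,0],[0,0,0],[0,0,0],[0,0,0],[0,0,0]])

```text
time: 20.62
eef_pos: [0.5064, -0.128, 0.0579]
tcp_rot: [0.996, 0.092, -0.0, 0.001]
contact_force: [-8.1, -1.8, 17.6]
opening: -0.001
```

Emit:
step_arm(gripper=[1,1,1], linear=[[0,0,0.001],[0,0,0.002],[0,0,0.002]], delta_rot=[[0,0,0],[0,0,0],[0,0,0]])

```text
time: 21.0
eef_pos: [0.5065, -0.128, 0.0577]
tcp_rot: [0.996, 0.093, -0.001, 0.001]
contact_force: [-12.6, 0.6, 28.7]
opening: 0.003
```

Emit:
step_arm(gripper=[1,1,1,1,1,1,1,1,1], linear=[[0,0,-0.008],[0,0,-0.03],[0,0,-0.08],[0,-0.05,-0.13],[0,-0.11,-0.14],[0,-0.17,-0.14],[0,-0.23,-0.14],[0,-0.29,-0.14],[0,-0.29,-0.14]], delta_rot=[[0,0,0],[0,0,0],[0,0,0],[0,0,0],[0,0,0],[0,0,0],[0,0,0],[0,0,0],[0,0,0]])

```text
time: 22.12
eef_pos: [0.4511, 0.1623, 0.192]
tcp_rot: [0.995, 0.095, -0.0, -0.0]
contact_force: [0.3, -0.4, -0.5]
opening: 0.002
```

```bash
python3 - <<'E'
from h import *
state()
s=cam("scene");t=cam("top")
for th in(0.013,.1):
  P=toW(0,.112-.242*np.cos(th),.05+.242*np.sin(th));print(th,"scene",proj(s,P),"top",proj(t,P))
a=cv2.resize(s["frame"][110:210,180:330],None,fx=4,fy=4,interpolation=cv2.INTER_CUBIC)[:, :600]
b=cv2.resize(t["frame"][155:247,220:345],None,fx=3,fy=3,interpolation=cv2.INTER_CUBIC)
o=np.zeros((400,600+b.shape[1],3),np.uint8);o[:,:600]=a;o[:b.shape[0],600:]=b
o=cv2.resize(o,(800,int(400*800/o.shape[1])));cv2.imwrite("pics/f8.png",o[:,:,::-1])
E
```

```text
t 22.12 clamp xy [  1.2 220.2] z 192.0 yaw_rel 0.4 F [ 0.3 -0.4 -0.5] open 0.002 q [ 0.13 -0.12  2.08  0.    1.18 -0.06]
0.013 scene [[282.46283448 223.3128401 ]] top [[320.02367143 197.91962971]]
0.1 scene [[282.53131048 217.89005896]] top [[320.64450453 197.48916344]]
```

View pics/f8.png

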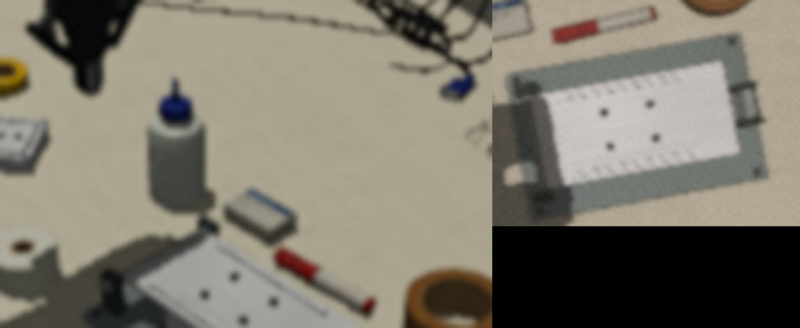

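The top view (right) shows the lid over the block up to the catch. The scene crop cut off the latch, so I take one closer crop of it.

```bash
python3 - <<'E'
from h import *
s=cam("scene")
for n,x in(("-x corner",-.055),("+x corner",.055)):
  for th in(0.013,.1):
    P=toW(x,.112-.232*np.cos(th)+.008*np.sin(th),.05+.232*np.sin(th)+.008*np.cos(th));print(n,th,"crop px",(proj(s,P)-[200,150]+.5)*6)
save(s,"f9.png",(200,150,330,245),6)
E
```

```text
-x corner 0.013 crop px [[405.68518036 472.61791735]]
-x corner 0.1 crop px [[404.20294962 440.33366466]]
+x corner 0.013 crop px [[558.6394254  372.04761464]]
+x corner 0.1 crop px [[558.55903415 340.3706304 ]]
```

View pics/f9.png

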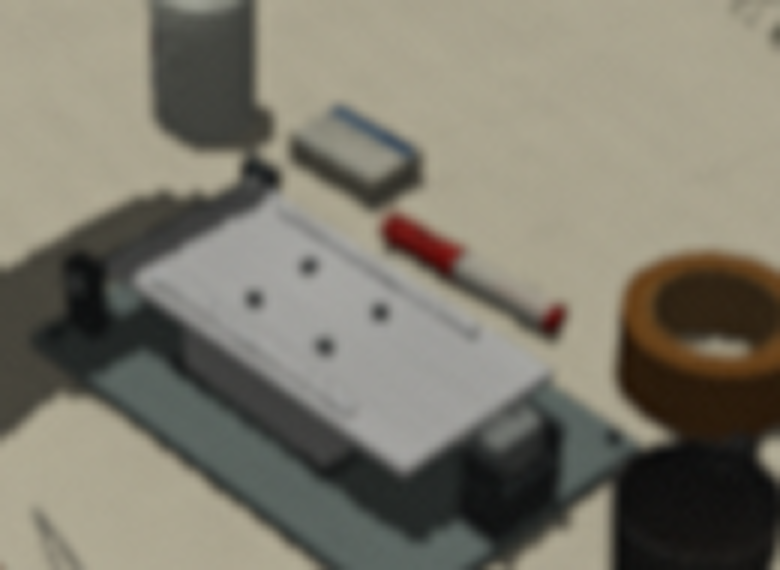

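The lid corners appear at (405,470) and (550,372). That fits the latched angle of 0.013 rad (405,473 and 559,372), not the sprung-back 0.1 rad (rows 440 and 340). I hand in.

```bash
python3 -c "
from plant import ctrl
print(ctrl.sign_off())"
```

```text
the job is handed in; nothing more can be done
None
```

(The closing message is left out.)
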